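Raise the drying crib by a layer and slide it up to the stop

TASK

A drying crib of crosswise wooden slats has been started on the small plywood board. Add its third layer: lay the two loose full-length slats across the top pair, each squarely above one of the bottom slats, and push the board over to the dark batten on your right until its whole edge lies flush against the batten, ending with the whole crib standing tidily on it. Leave the short offcut and everything else on the bench where they are.

Things in the scene. Friction and masses are not known exactly. Their poses are not given: they have to be found in the camera images.
- board: loose square plywood board, 200 x 200 mm (x, y), 15 mm thick, on the mat; origin at the centre of its underside, z up. It carries the started stack: low_a and low_b lie along its y at x = -45 and +45 mm, mid_a and mid_b on them along its x at y = -45 and +45 mm
- board_edge_near (a point): the corner of the board at its (-x, -y), at half thickness: one end of the edge that faces the batten
- board_edge_far (a point): the corner of the board at its (+x, -y), at half thickness: the other end of that edge
- stop_batten: fixed dark wooden batten, 420 long (its x) x 30 wide (its y) x 22 high (z), mm, on the robot's right of the board; origin at the centre of its underside; the board goes against its long +y face, at y = +15 mm in its frame
- low_a: a plain wooden slat 140 long (its x) x 22 wide (its y) x 14 thick (z), mm; origin at the centre of its underside; bottom layer, on the board
- low_b: a plain wooden slat 140 long (its x) x 22 wide (its y) x 14 thick (z), mm; origin at the centre of its underside; bottom layer, on the board
- mid_a: a plain wooden slat 140 long (its x) x 22 wide (its y) x 14 thick (z), mm; origin at the centre of its underside; second layer, across the bottom pair
- mid_b: a plain wooden slat 140 long (its x) x 22 wide (its y) x 14 thick (z), mm; origin at the centre of its underside; second layer, across the bottom pair
- slat_1: a plain wooden slat 140 long (its x) x 22 wide (its y) x 14 thick (z), mm; origin at the centre of its underside; lies flat and loose to the robot's left of the board
- slat_2: a plain wooden slat 140 long (its x) x 22 wide (its y) x 14 thick (z), mm; origin at the centre of its underside; lies flat and loose to the robot's left of the board
- offcut: a short offcut of the same wood, 80 long (x) x 22 x 14 mm, not for the stack, lying flat among the two loose slats; origin at the centre of its underside
- bottle: amber bottle with a black cap, 56 mm across, 110 mm tall, standing beyond the board; origin at the centre of its base
- sanding_block: dark grey block 50 x 80 x 28 mm lying beyond the board, to the left; origin at the centre of its underside
- jar: white jar with a steel lid, 60 mm across, 60 mm tall, beyond the batten; origin at the centre of its base
- mallet: hammer about 210 mm long lying flat far beyond the loose slats; origin about its middle, x along the handle towards the head
- purse_frame: flat brass purse frame, about 130 x 50 x 16 mm, beyond the batten; origin on the mat, midway between its two ends
Not all that is in view belongs to the job. Leave any pink look-alike of the slat_2 alone.

How it is judged:
By the outcome, as a careful person would: the job done as asked, in the order asked, and still so for the second after the job is handed in, with the robot touching nothing.
It also fails if it takes over 67 s, if anything falls off the work surface, if the arm or the gripper's body presses on something with over 40 N, if the wrist force passes 120 N, or if a joint passes its speed limit or range.

ROBOT

A 6-joint arm with a two-finger parallel gripper is mounted at the origin on the work surface. World frame = base frame: x ahead of the robot, y to its left, z up, the work surface at z = 0. Lengths are in m, angles in rad, forces in N, time in s.
With the tool pointing down it reaches from about 0.325 to 0.875 m from the base axis. Payload 4.4 kg.
Tool frame: the origin (TCP) lies midway between the tips of the shut fingers; the grasp point (between the pads) lies 19 mm behind it; z points along the fingers, y is the line along which they close (so a half turn about z gives the same grasp; the last joint's range is limited). The gripper opens to 85 mm and grips with 20 to 120 N. Pads are 22 mm wide; open, the fingers measure 114 mm over their backs; the gripper's body (76 mm by 85 mm) begins 54 mm behind the grasp point. The pads swing forward as they close: fully open they stand 13 mm farther back than shut.
Start: joints at [-1.298, 0.207, 1.542, -0, 1.393, -0.15], TCP at [0.236, -0.524, 0.231] pointing down, gripper open.
Joint ranges: [-2.73, 2.73], [-0.86, 2.22], [0.23, 2.46], [-1.11, 4.25], [0.08, 2.63], [-2.82, 2.82]. Speed limits (rad/s): [2.79, 2.79, 3.14, 3.14, 3.14, 3.14].

INTERFACE

Orientations are given as a rotation vector (axis times angle).
In Python, from workcell import arm gives the robot as it stands.
- The arm moves only by the tool jog_arm, never from a script. Its argument "deltas" is a list of rows, each an object with "grip": the opening in per cent of the stroke, from 0 (shut) to 100 (fully open); "slide": the shift along the world's x, y, z scaled (see below), a list of three; "delta_rot": the turn, a rotation vector about the world's x, y, z scaled (see below), a list of three. A call has 1 to 10 rows; each row shifts and turns the commanded pose from where the row before left it; what a row does not reach is not made up. The controller multiplies each number of a shift by 3 cm and each number of a turn by 6 degrees. A row lasts 1/10 s, in which the tool goes at most 50 mm and 8.59 degrees, less where a joint would pass 70% of its speed; a pose out of reach is approached as far as the arm can. A call with a number of a shift or a turn outside -1 to 1 is refused whole. A call with a gripper value outside its range is refused whole. The fingers move at their own pace and stop on an object; the grip force is fixed at half the most. Time passes only in rows, so rows that do not move let the fingers close. It gives the time, the measured TCP pose, the force, the opening and the grip force at its end, in the units of the state.
- arm.sense(): the state, without advancing time (a new reading comes with each control period).
- arm.snapshot(name): name is "side" or "top"; returns a dict with "frame" (420x560x3 uint8, red, green, blue), "mtx" (3x3 intrinsics, pixels), "origin" and "orientation" of the camera in the world. Camera axes: x right, y up, looking along -z (the intrinsics and any distortion apply to the point x, -y, -z); pixel columns grow to the right and rows downward; lengths in m; the calibration is good to about 2 mm. A picture is of the moment at which its call begins. There is no depth.
- arm.job_done(): hands the job in; it is judged then, once.
Trained networks look in the newest picture that a camera, given by its name, has taken for a name from the list of things; names that differ only in an ending like _2 or _b are one class to them, and where a whole thing is asked for, a point or a joint stands for the part that bears it (a point fixed in the world has none). Each returns a list of dicts, best first, with "confidence" (0 to 1); they miss things now and then, are a little off and sometimes report something else, mostly with a low value. They report only what shows in the picture. A call takes as long as a camera call. They do not tell look-alikes from the thing itself.
- arm.find_in(camera, target): "at" ([column, row] in pixels, amid what is visible of it).
- arm.outline_of(camera, target): "pixels" (420x560 bool, what is visible of it) and "at" ([column, row] in pixels, amid what is visible of it).
The state is a dict: "time_s": time; "q": joint angles; "joint_velocities": joint speeds; "joint_torque": joint torques, N m; "ee_pos": TCP position; "tcp_rot": TCP orientation; "wrist_force": force on the tool from outside, world axes, zero at the start; "torque": the same for the moment, N m; "gripper_width": opening from 0.0 (shut) to 1.0 (fully open); "grip_force": force on a finger pad.
Only numpy, scipy, OpenCV 4.12 (cv2) and the standard library are available. Lean on these libraries where they do the work, as an engineer would, in place of code of your own. Each camera call takes 0.05 s, during which the arm holds its last target. There are 200 camera calls.

## Working session

There is one attempt and no reset: what is moved stays moved. The work goes in short steps, Python scripts to look and compute and a tool call to move; the robot and the scene stay as the last step left them, time stands still between calls to the robot, and variables do not carry over. Pictures are saved under pics/ and viewed, at most 10 in all, crops included, and the job is handed in when it is done.

Besides the shell and the picture viewer there is one more tool, called after ">>>" by a JSON object that holds its "fn" and its "kwargs". jog_arm: Moves the arm, as the interface text tells. Shifts and turns lie within -1 to 1; 1 stands for 3 cm of shift or 6 degrees of turn. Its arguments: {"type":"object","properties":{"deltas":{"type":"array","items":{"type":"object","properties":{"grip":{"type":"number"},"slide":{"type":"array","items":{"type":"number","minimum":-1,"maximum":1}},"delta_rot":{"type":"array","items":{"type":"number","minimum":-1,"maximum":1}}}}}},"required":["deltas"]}

```bash
mkdir -p pics; cat > h.py <<'E'
import numpy as np, cv2
from workcell import arm
def snap(c,f=None):
    s=arm.snapshot(c)
    if f: cv2.imwrite('pics/'+f,s['frame'][:,:,::-1])
    return s
def px2w(s,uv,z):
    K=np.array(s['mtx']);R=np.array(s['orientation']);o=np.array(s['origin'])
    if R.shape!=(3,3): R=cv2.Rodrigues(R.astype(float))[0]
    uv=np.atleast_2d(uv).astype(float)
    d=np.c_[uv,np.ones(len(uv))]@np.linalg.inv(K).T
    d=(d*[1,-1,-1])@R.T
    t=(z-o[2])/d[:,2]
    return o+d*t[:,None]
def w2px(s,P):
    K=np.array(s['mtx']);R=np.array(s['orientation']);o=np.array(s['origin'])
    if R.shape!=(3,3): R=cv2.Rodrigues(R.astype(float))[0]
    c=((np.atleast_2d(P)-o)@R)*[1,-1,-1]
    p=c@K.T
    return p[:,:2]/p[:,2:]
E
python3 - <<'E'
from h import *
s=snap('top','t0.png'); a=snap('side','s0.png')
for k in (s,a): print({q:np.array(v).round(4).tolist() for q,v in k.items() if q!='frame'})
print([k for k in s])
for c in('top','side'):
  for n in('slat_1','offcut','board','stop_batten'):
    print(c,n,[(np.round(d['at']).tolist(),round(d['confidence'],2)) for d in arm.find_in(c,n)])
print(arm.sense())
E
```

```text
{'mtx': [[503.3242, 0.0, 279.1716], [0.0, 503.3242, 210.1717], [0.0, 0.0, 1.0]], 'origin': [0.497, -0.0712, 1.2336], 'orientation': [0.0511, -0.0561, -1.5501]}
{'mtx': [[482.5741, 0.0, 273.867], [0.0, 482.5741, 209.3596], [0.0, 0.0, 1.0]], 'origin': [0.4725, 1.066, 0.6814], 'orientation': [0.0574, -1.5578, -2.6374]}
['frame', 'mtx', 'origin', 'orientation']
top slat_1 [([178.0, 313.0], 0.95), ([119.0, 196.0], 0.7), ([282.0, 311.0], 0.56)]
top offcut [([236.0, 211.0], 0.67), ([110.0, 277.0], 0.62)]
top board [([155.0, 130.0], 0.62)]
top stop_batten [([357.0, 217.0], 0.63)]
side slat_1 [([230.0, 322.0], 0.92), ([368.0, 282.0], 0.92), ([286.0, 321.0], 0.89), ([354.0, 228.0], 0.78)]
side offcut [([336.0, 334.0], 0.69)]
side board [([266.0, 251.0], 0.75)]
side stop_batten [([280.0, 192.0], 0.96), ([273.0, 225.0], 0.67)]
{'time_s': 0.5, 'q': array([-1.29848801e+00,  2.06624996e-01,  1.54154111e+00, -4.18660630e-05,
        1.39351542e+00, -1.50472175e-01]), 'joint_velocities': array([-4.54634827e-04, -1.14351222e-03,  3.62663716e-04, -3.73460736e-04,
        7.31565138e-05,  8.71069283e-04]), 'joint_torque': array([-2.82685987e-04, -3.82624876e+01, -2.91621602e+01, -2.78705702e-04,
        2.26764794e-03, -5.31180433e-06]), 'ee_pos': array([ 0.23590631, -0.52435013,  0.23124793]), 'tcp_rot': array([-3.07157459e+00, -6.59160350e-01,  7.31084004e-05]), 'wrist_force': array([ 0.1227602 , -0.0488885 , -0.22815279]), 'torque': array([ 0.02082759, -0.02502073,  0.003181  ]), 'grip_force': 0.0, 'gripper_width': 1.0000586683575092}
```

View pics/t0.png

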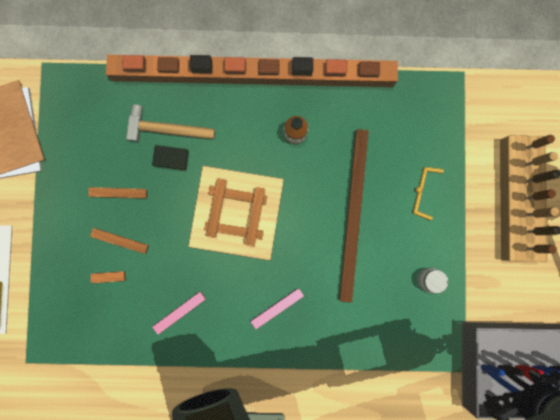

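View pics/s0.png

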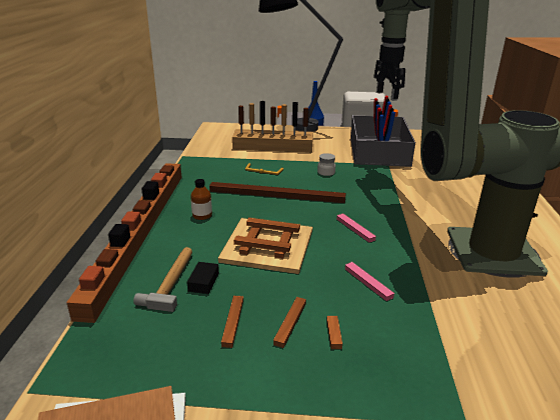

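The top picture shows the loose brown slats at about (117,193) and (119,241) and the offcut at (108,277). The pink look-alikes are at (179,313) and (277,309), the board at (237,212), and the batten runs from (362,131) to (346,301). The side view agrees. Next I measure these by colour.

```bash
cat >> h.py <<'E'
def rects(s,mask,z,amin=60):
    n,l,st,_=cv2.connectedComponentsWithStats(mask.astype(np.uint8))
    out=[]
    for i in range(1,n):
        if st[i,4]<amin: continue
        v,u=np.nonzero(l==i)
        P=px2w(s,np.c_[u,v],z)[:,:2]
        c,wh,a=cv2.minAreaRect((P*1000).astype(np.float32))
        if wh[0]<wh[1]: wh=wh[::-1]; a+=90
        a=(a+90)%180-90
        out.append((np.round(c,1).tolist(),np.round(wh,1).tolist(),round(a,1),P.mean(0).round(4).tolist(),np.mean([u,v],1).round().tolist()))
    return out
def up(s,k=4):
    s=dict(s); s['frame']=cv2.resize(s['frame'],None,fx=k,fy=k,interpolation=cv2.INTER_CUBIC)
    K=np.array(s['mtx']).copy(); K[:2]*=k; K[:2,2]+=(k-1)/2; s['mtx']=K
    return s
def hsv(s): return cv2.cvtColor(s['frame'],cv2.COLOR_RGB2HSV)
E
python3 - <<'E'
from h import *
s=up(snap('top'))
H=hsv(s)
for p in [(117,193),(119,241),(205,180),(216,208),(237,200),(356,200),(237,190),(150,250)]: print(p,H[p[1]*4+2,p[0]*4+2])
h,sa,v=[H[...,i].astype(int) for i in range(3)]
notgreen=~((h>50)&(h<100))&(v>50)
roi=np.zeros(h.shape,bool)
A=roi.copy();A[170*4:290*4,75*4:160*4]=1
for r in rects(s,notgreen&A,.014,800): print('slat',r)
B=roi.copy();B[155*4:270*4,180*4:295*4]=1
for r in rects(s,notgreen&B,.015,800): print('board',r)
C=roi.copy();C[122*4:310*4,335*4:375*4]=1
for r in rects(s,notgreen&C,.022,800): print('batten',r)
slat=(h<14)&(sa>120)
for r in rects(s,slat&B,.043,800): print('crib',r)
E
```

```text
(117, 193) [ 14 157 167]
(119, 241) [ 14 163 169]
(205, 180) [ 27  94 228]
(216, 208) [ 14 152 185]
(237, 200) [ 18 114 190]
(356, 200) [ 13 156 116]
(237, 190) [ 18 126 192]
(150, 250) [ 72 113 131]
slat ([616.5, 320.5], [145.2, 26.6], 89.7, [0.6162, 0.3209], [469.0, 771.0])
slat ([499.7, 312.0], [144.6, 26.2], 74.1, [0.4997, 0.3122], [476.0, 963.0])
slat ([411.9, 335.3], [85.8, 26.5], -84.7, [0.4118, 0.3355], [431.0, 1109.0])
board ([694.9, 164.4], [36.0, 16.6], -5.2, [0.6951, 0.1639], [732.0, 647.0])
board ([573.4, 30.8], [204.2, 204.0], 81.8, [0.5728, 0.0308], [945.0, 852.0])
batten ([573.8, -254.1], [420.4, 33.2], -4.9, [0.5715, -0.2538], [1415.0, 864.0])
```

```bash
python3 - <<'E'
from h import *
s0=snap('top'); s=up(s0)
H=hsv(s); h,sa,v=[H[...,i].astype(int) for i in range(3)]
cv2.imwrite('pics/c1.png',cv2.resize(s0['frame'][155:270,180:295],None,fx=5,fy=5,interpolation=cv2.INTER_CUBIC)[:,:,::-1])
B=np.zeros(h.shape,bool);B[165*4:262*4,186*4:286*4]=1
slat=(sa>135)&(h<30)&B
print(slat.sum()); 
# project nominal crib
th=np.deg2rad(-8.2);R=np.array([[np.cos(th),-np.sin(th)],[np.sin(th),np.cos(th)]])
img=cv2.resize(s0['frame'][155:270,180:295],None,fx=5,fy=5,interpolation=cv2.INTER_CUBIC)[:,:,::-1].copy()
def box(cx,cy,lx,ly,z,col):
    P=np.array([[cx-lx,cy-ly],[cx+lx,cy-ly],[cx+lx,cy+ly],[cx-lx,cy+ly]])@R.T+[.573,.031]
    p=w2px(s0,np.c_[P,np.full(4,z)]); p=(p-[180,155]+.5)*5-.5
    cv2.polylines(img,[p.round().astype(np.int32)],True,col,1)
box(0,0,.1,.1,.015,(255,0,0))
for y in(-.045,.045): box(0,y,.07,.011,.043,(0,255,255))
for x in(-.045,.045): box(x,0,.011,.07,.029,(0,255,0))
cv2.imwrite('pics/c1.png',img)
E
```

```text
27028
```

View pics/c1.png

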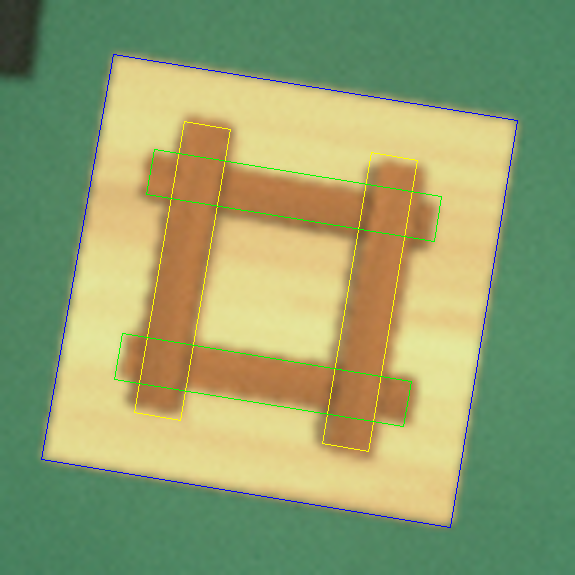

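The nominal crib model fits the picture to within 1–2 mm. Now I move above the far slat.

>>> {"fn": "jog_arm", "kwargs": {"deltas": [{"slide": [0.423, 0.94, 0], "delta_rot": [0, 0, 0.366], "grip": 100}, {"slide": [0.423, 0.94, 0], "delta_rot": [0, 0, 0.366], "grip": 100}, {"slide": [0.423, 0.94, 0], "delta_rot": [0, 0, 0.366], "grip": 100}, {"slide": [0.423, 0.94, 0], "delta_rot": [0, 0, 0.366], "grip": 100}, {"slide": [0.423, 0.94, 0], "delta_rot": [0, 0, 0.366], "grip": 100}, {"slide": [0.423, 0.94, 0], "delta_rot": [0, 0, 0.366], "grip": 100}, {"slide": [0.423, 0.94, 0], "delta_rot": [0, 0, 0.366], "grip": 100}, {"slide": [0.423, 0.94, 0], "delta_rot": [0, 0, 0.366], "grip": 100}, {"slide": [0.423, 0.94, 0], "delta_rot": [0, 0, 0.366], "grip": 100}, {"slide": [0.423, 0.94, 0], "delta_rot": [0, 0, 0.366], "grip": 100}]}}

```text
time_s: 1.6
ee_pos: [0.3632, -0.2412, 0.2315]
tcp_rot: [2.888, 1.234, 0.001]
wrist_force: [0.5, 0.1, 0.0]
gripper_width: 0.999
grip_force: 0.0
```

>>> {"fn": "jog_arm", "kwargs": {"deltas": [{"slide": [0.423, 0.94, 0], "delta_rot": [0, 0, 0.366], "grip": 100}, {"slide": [0.423, 0.94, 0], "delta_rot": [0, 0, 0.366], "grip": 100}, {"slide": [0.423, 0.94, 0], "delta_rot": [0, 0, 0.366], "grip": 100}, {"slide": [0.423, 0.94, 0], "delta_rot": [0, 0, 0.366], "grip": 100}, {"slide": [0.423, 0.94, 0], "delta_rot": [0, 0, 0.366], "grip": 100}, {"slide": [0.423, 0.94, 0], "delta_rot": [0, 0, 0.366], "grip": 100}, {"slide": [0.423, 0.94, 0], "delta_rot": [0, 0, 0.366], "grip": 100}, {"slide": [0.423, 0.94, 0], "delta_rot": [0, 0, 0.366], "grip": 100}, {"slide": [0.423, 0.94, 0], "delta_rot": [0, 0, 0.366], "grip": 100}, {"slide": [0.423, 0.94, 0], "delta_rot": [0, 0, 0.366], "grip": 100}]}}

```text
time_s: 2.6
ee_pos: [0.4902, 0.0409, 0.2315]
tcp_rot: [2.6, 1.762, 0.001]
wrist_force: [0.1, -0.6, 0.1]
gripper_width: 1.0
grip_force: 0.0
```

>>> {"fn": "jog_arm", "kwargs": {"deltas": [{"slide": [0.423, 0.94, 0], "delta_rot": [0, 0, 0.366], "grip": 100}, {"slide": [0.423, 0.94, 0], "delta_rot": [0, 0, 0.366], "grip": 100}, {"slide": [0.423, 0.94, 0], "delta_rot": [0, 0, 0.366], "grip": 100}, {"slide": [0.423, 0.94, 0], "delta_rot": [0, 0, 0.366], "grip": 70}, {"slide": [0.423, 0.94, -0.5], "delta_rot": [0, 0, 0.366], "grip": 70}, {"slide": [0.423, 0.94, -0.5], "delta_rot": [0, 0, 0.366], "grip": 70}, {"slide": [0.423, 0.94, -0.5], "delta_rot": [0, 0, 0.366], "grip": 70}, {"slide": [0.423, 0.94, -0.5], "delta_rot": [0, 0, 0.366], "grip": 70}, {"slide": [0.423, 0.94, -0.5], "delta_rot": [0, 0, 0.366], "grip": 70}, {"slide": [0.423, 0.94, -0.5], "delta_rot": [0, 0, 0.366], "grip": 70}]}}

```text
time_s: 3.6
ee_pos: [0.617, 0.3228, 0.1405]
tcp_rot: [2.218, 2.225, -0.0]
wrist_force: [1.0, -0.7, 0.8]
gripper_width: 0.699
grip_force: 0.0
```

>>> {"fn": "jog_arm", "kwargs": {"deltas": [{"slide": [0, 0, -1], "delta_rot": [0, 0, -0.08], "grip": 70}, {"slide": [0, 0, -1], "grip": 70}, {"slide": [0, 0, -1], "grip": 70}, {"slide": [0, 0, -0.8], "grip": 70}, {"slide": [0, 0, -0.5], "grip": 70}, {"slide": [0, 0, -0.25], "grip": 70}, {"slide": [0, 0, 0], "grip": 70}]}}

```text
schema error: expected keys grip, slide, delta_rot
```

>>> {"fn": "jog_arm", "kwargs": {"deltas": [{"grip": 0}, {"grip": 0}, {"grip": 0}, {"grip": 0}, {"grip": 0}, {"grip": 0}, {"grip": 0}, {"grip": 0}]}}

```text
schema error: expected keys grip, slide, delta_rot
```

>>> {"fn": "jog_arm", "kwargs": {"deltas": [{"slide": [0, 0, -1], "delta_rot": [0, 0, -0.08], "grip": 70}, {"slide": [0, 0, -1], "delta_rot": [0, 0, 0], "grip": 70}, {"slide": [0, 0, -1], "delta_rot": [0, 0, 0], "grip": 70}, {"slide": [0, 0, -0.8], "delta_rot": [0, 0, 0], "grip": 70}, {"slide": [0, 0, -0.5], "delta_rot": [0, 0, 0], "grip": 70}, {"slide": [0, 0, -0.25], "delta_rot": [0, 0, 0], "grip": 70}, {"slide": [0, 0, 0], "delta_rot": [0, 0, 0], "grip": 70}]}}

```text
time_s: 4.3
ee_pos: [0.6162, 0.3214, 0.004]
tcp_rot: [-2.228, -2.214, 0.002]
wrist_force: [-0.2, 0.7, -0.2]
gripper_width: 0.701
grip_force: 0.0
```

>>> {"fn": "jog_arm", "kwargs": {"deltas": [{"slide": [0, 0, 0], "delta_rot": [0, 0, 0], "grip": 0}, {"slide": [0, 0, 0], "delta_rot": [0, 0, 0], "grip": 0}, {"slide": [0, 0, 0], "delta_rot": [0, 0, 0], "grip": 0}, {"slide": [0, 0, 0], "delta_rot": [0, 0, 0], "grip": 0}, {"slide": [0, 0, 0], "delta_rot": [0, 0, 0], "grip": 0}, {"slide": [0, 0, 0], "delta_rot": [0, 0, 0], "grip": 0}, {"slide": [0, 0, 0], "delta_rot": [0, 0, 0], "grip": 0}]}}

```text
time_s: 5.0
ee_pos: [0.6181, 0.3222, 0.0069]
tcp_rot: [2.228, 2.213, 0.005]
wrist_force: [-0.3, -0.7, 6.0]
gripper_width: 0.234
grip_force: 60.6
```

>>> {"fn": "jog_arm", "kwargs": {"deltas": [{"slide": [0, 0, 0.3], "delta_rot": [0, 0, 0], "grip": 0}, {"slide": [0, 0, 0.7], "delta_rot": [0, 0, 0], "grip": 0}, {"slide": [0, 0, 0.9], "delta_rot": [0, 0, 0], "grip": 0}, {"slide": [0, 0, 0.9], "delta_rot": [0, 0, 0], "grip": 0}, {"slide": [0, -0.5, 0.7], "delta_rot": [0, 0, 0], "grip": 0}, {"slide": [0, -0.8, 0], "delta_rot": [0, 0, 0], "grip": 0}, {"slide": [0, -0.9, 0], "delta_rot": [0, 0, -0.2], "grip": 0}, {"slide": [0, -0.9, 0], "delta_rot": [0, 0, -0.2], "grip": 0}, {"slide": [0, -0.9, 0], "delta_rot": [0, 0, -0.2], "grip": 0}, {"slide": [0, -0.9, 0], "delta_rot": [0, 0, -0.2], "grip": 0}]}}

```text
time_s: 6.0
ee_pos: [0.6161, 0.1735, 0.1098]
tcp_rot: [-2.32, -2.118, 0.001]
wrist_force: [0.2, -0.1, 0.5]
gripper_width: 0.234
grip_force: 59.9
```

>>> {"fn": "jog_arm", "kwargs": {"deltas": [{"slide": [0, -0.9, 0], "delta_rot": [0, 0, -0.2], "grip": 0}, {"slide": [0, -0.9, 0], "delta_rot": [0, 0, -0.2], "grip": 0}, {"slide": [0, -0.9, 0], "delta_rot": [0, 0, -0.1], "grip": 0}, {"slide": [0, -0.9, 0], "delta_rot": [0, 0, 0], "grip": 0}, {"slide": [0, -0.6, 0], "delta_rot": [0, 0, 0], "grip": 0}, {"slide": [0, -0.5, 0], "delta_rot": [0, 0, 0], "grip": 0}, {"slide": [0, -0.2, 0], "delta_rot": [0, 0, 0], "grip": 0}, {"slide": [0, 0, 0], "delta_rot": [0, 0, 0], "grip": 0}]}}

```text
time_s: 6.8
ee_pos: [0.6167, 0.0273, 0.1098]
tcp_rot: [-2.375, -2.056, -0.0]
wrist_force: [-0.2, 0.9, 0.2]
gripper_width: 0.234
grip_force: 59.9
```

```bash
python3 - <<'E'
from h import *
snap('side','s1.png'); f=cv2.imread('pics/s1.png')[180:320,170:380]
cv2.imwrite('pics/s1c.png',cv2.resize(f,None,fx=3.5,fy=3.5,interpolation=cv2.INTER_CUBIC)); print(arm.sense()['ee_pos'],arm.sense()['tcp_rot'])
E
```

```text
[0.61661565 0.02797028 0.10976583] [-2.37398077e+00 -2.05686856e+00 -5.08334834e-04]
```

View pics/s1c.png

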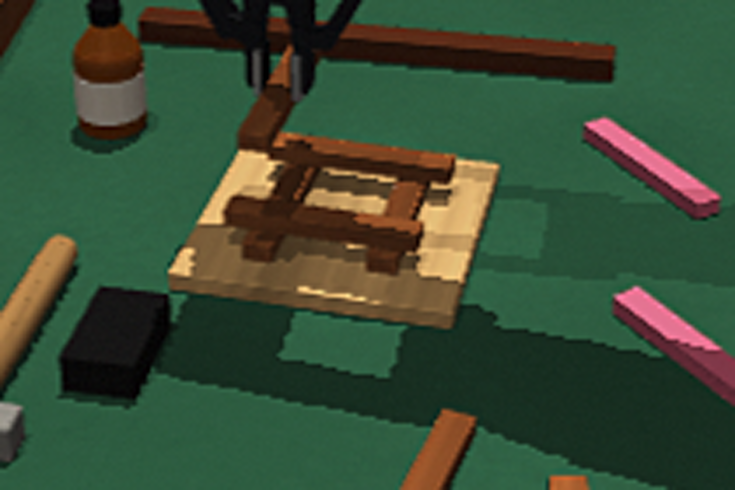

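The slat is held level above the far end of the crib (side crop about (270,95)), with the crib intact below. Lowering it now.

>>> {"fn": "jog_arm", "kwargs": {"deltas": [{"slide": [0.03, -0.11, -0.6], "delta_rot": [0, 0, 0], "grip": 0}, {"slide": [0, 0, -0.6], "delta_rot": [0, 0, 0], "grip": 0}, {"slide": [0, 0, -0.4], "delta_rot": [0, 0, 0], "grip": 0}, {"slide": [0, 0, -0.2], "delta_rot": [0, 0, 0], "grip": 0}, {"slide": [0, 0, -0.1], "delta_rot": [0, 0, 0], "grip": 0}, {"slide": [0, 0, 0], "delta_rot": [0, 0, 0], "grip": 0}, {"slide": [0, 0, 0], "delta_rot": [0, 0, 0], "grip": 0}]}}

```text
time_s: 7.55
ee_pos: [0.6182, 0.0244, 0.0536]
tcp_rot: [2.373, 2.057, 0.002]
wrist_force: [0.9, -0.4, -1.4]
gripper_width: 0.229
grip_force: 59.9
```

>>> {"fn": "jog_arm", "kwargs": {"deltas": [{"slide": [-0.02, 0, -0.05], "delta_rot": [0, 0, 0], "grip": 0}, {"slide": [0, 0, -0.05], "delta_rot": [0, 0, 0], "grip": 0}, {"slide": [0, 0, 0], "delta_rot": [0, 0, 0], "grip": 0}]}}

```text
time_s: 7.85
ee_pos: [0.6171, 0.0243, 0.05]
tcp_rot: [2.374, 2.057, 0.001]
wrist_force: [0.4, 0.2, -1.1]
gripper_width: 0.232
grip_force: 59.9
```

>>> {"fn": "jog_arm", "kwargs": {"deltas": [{"slide": [0, 0, -0.04], "delta_rot": [0, 0, 0], "grip": 0}, {"slide": [0, 0, 0], "delta_rot": [0, 0, 0], "grip": 0}, {"slide": [0, 0, 0], "delta_rot": [0, 0, 0], "grip": 0}]}}

```text
time_s: 8.15
ee_pos: [0.6172, 0.0243, 0.0499]
tcp_rot: [2.374, 2.057, 0.0]
wrist_force: [-2.7, -0.6, 6.0]
gripper_width: 0.233
grip_force: 60.6
```

Contact at the expected height. Releasing and lifting.

>>> {"fn": "jog_arm", "kwargs": {"deltas": [{"slide": [0, 0, 0.03], "delta_rot": [0, 0, 0], "grip": 35}, {"slide": [0, 0, 0], "delta_rot": [0, 0, 0], "grip": 45}, {"slide": [0, 0, 0], "delta_rot": [0, 0, 0], "grip": 60}, {"slide": [0, 0, 0.2], "delta_rot": [0, 0, 0], "grip": 70}, {"slide": [0, 0, 0.7], "delta_rot": [0, 0, 0], "grip": 70}, {"slide": [0, 0, 1], "delta_rot": [0, 0, 0], "grip": 70}, {"slide": [-0.3, 0.8, 0.7], "delta_rot": [0, 0, 0], "grip": 70}, {"slide": [-0.4, 1, 0], "delta_rot": [0, 0, -0.2], "grip": 70}, {"slide": [-0.4, 1, 0], "delta_rot": [0, 0, -0.3], "grip": 70}, {"slide": [-0.4, 1, 0], "delta_rot": [0, 0, -0.3], "grip": 70}]}}

```text
time_s: 9.15
ee_pos: [0.5717, 0.1393, 0.1283]
tcp_rot: [2.46, 1.954, 0.002]
wrist_force: [0.1, 0.2, 0.5]
gripper_width: 0.702
grip_force: 0.0
```

>>> {"fn": "jog_arm", "kwargs": {"deltas": [{"slide": [-0.4, 1, 0], "delta_rot": [0, 0, -0.3], "grip": 70}, {"slide": [-0.4, 1, 0], "delta_rot": [0, 0, -0.2], "grip": 70}, {"slide": [-0.4, 1, 0], "delta_rot": [0, 0, 0], "grip": 70}, {"slide": [-0.4, 1, 0], "delta_rot": [0, 0, 0], "grip": 70}, {"slide": [-0.4, 0.9, 0], "delta_rot": [0, 0, 0], "grip": 70}, {"slide": [-0.4, 0.9, 0], "delta_rot": [0, 0, 0], "grip": 70}, {"slide": [0, 0, 0], "delta_rot": [0, 0, 0], "grip": 70}]}}

```text
time_s: 9.85
ee_pos: [0.4982, 0.3154, 0.1278]
tcp_rot: [-2.504, -1.896, -0.001]
wrist_force: [-0.1, -1.3, 0.2]
gripper_width: 0.697
grip_force: 0.0
```

```bash
cat > ov.py <<'E'
from h import *
import sys
def overlay(name,c=(.573,.031),deg=-8.2,win=(180,155,295,270),third=()):
    s0=snap('top'); x0,y0,x1,y1=win
    img=cv2.resize(s0['frame'][y0:y1,x0:x1],None,fx=5,fy=5,interpolation=cv2.INTER_CUBIC)[:,:,::-1].copy()
    th=np.deg2rad(deg);R=np.array([[np.cos(th),-np.sin(th)],[np.sin(th),np.cos(th)]])
    def box(cx,cy,lx,ly,z,col):
        P=np.array([[cx-lx,cy-ly],[cx+lx,cy-ly],[cx+lx,cy+ly],[cx-lx,cy+ly]])@R.T+c
        p=(w2px(s0,np.c_[P,np.full(4,z)])-[x0,y0]+.5)*5-.5
        cv2.polylines(img,[p.round().astype(np.int32)],True,col,1)
    box(0,0,.1,.1,.015,(255,0,0))
    for y in(-.045,.045): box(0,y,.07,.011,.043,(0,255,255))
    for x in third: box(x,0,.011,.07,.057,(0,255,0))
    cv2.imwrite('pics/'+name,img)
E
python3 -c "
from ov import *
overlay('c2.png',third=(.045,-.045)); s=arm.sense(); print(s['ee_pos'],s['tcp_rot'])"
```

```text
[0.49911971 0.31376117 0.12772848] [2.50539466e+00 1.89517091e+00 2.87773739e-04]
```

View pics/c2.png

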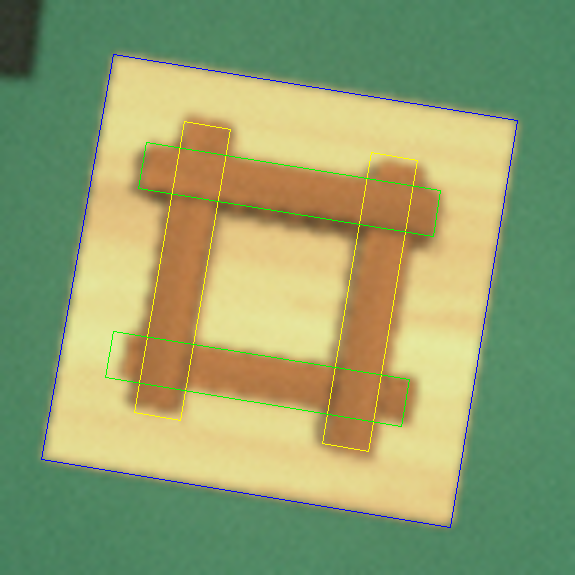

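The first slat lies on its target outline (row about 190) to within roughly 1 mm. The gripper is above the second slat at the right yaw, so I descend.

>>> {"fn": "jog_arm", "kwargs": {"deltas": [{"slide": [0.03, 0.01, -1], "delta_rot": [0, 0, 0], "grip": 70}, {"slide": [0, 0, -1], "delta_rot": [0, 0, 0], "grip": 70}, {"slide": [0, 0, -1], "delta_rot": [0, 0, 0], "grip": 70}, {"slide": [0, 0, -0.6], "delta_rot": [0, 0, 0], "grip": 70}, {"slide": [0, 0, -0.3], "delta_rot": [0, 0, 0], "grip": 70}, {"slide": [0, 0, -0.15], "delta_rot": [0, 0, 0], "grip": 70}, {"slide": [0, 0, 0], "delta_rot": [0, 0, 0], "grip": 70}]}}

```text
time_s: 10.6
ee_pos: [0.5014, 0.3123, 0.0062]
tcp_rot: [2.509, 1.89, 0.0]
wrist_force: [-0.1, 0.3, 0.6]
gripper_width: 0.699
grip_force: 0.0
```

>>> {"fn": "jog_arm", "kwargs": {"deltas": [{"slide": [0, 0, 0], "delta_rot": [0, 0, 0], "grip": 0}, {"slide": [0, 0, 0], "delta_rot": [0, 0, 0], "grip": 0}, {"slide": [0, 0, 0], "delta_rot": [0, 0, 0], "grip": 0}, {"slide": [0, 0, 0], "delta_rot": [0, 0, 0], "grip": 0}, {"slide": [0, 0, 0], "delta_rot": [0, 0, 0], "grip": 0}, {"slide": [0, 0, 0], "delta_rot": [0, 0, 0], "grip": 0}, {"slide": [0, 0, 0], "delta_rot": [0, 0, 0], "grip": 0}]}}

```text
time_s: 11.3
ee_pos: [0.5019, 0.3132, 0.0075]
tcp_rot: [2.508, 1.891, 0.004]
wrist_force: [-1.3, -0.6, 6.9]
gripper_width: 0.233
grip_force: 59.6
```

>>> {"fn": "jog_arm", "kwargs": {"deltas": [{"slide": [0, 0, 0.3], "delta_rot": [0, 0, 0], "grip": 0}, {"slide": [0, 0, 0.7], "delta_rot": [0, 0, 0], "grip": 0}, {"slide": [0, 0, 0.9], "delta_rot": [0, 0, 0], "grip": 0}, {"slide": [0, 0, 0.9], "delta_rot": [0, 0, 0], "grip": 0}, {"slide": [0, -0.5, 0.7], "delta_rot": [0, 0, 0.1], "grip": 0}, {"slide": [0.1, -0.8, 0], "delta_rot": [0, 0, 0.2], "grip": 0}, {"slide": [0.1, -0.9, 0], "delta_rot": [0, 0, 0.2], "grip": 0}, {"slide": [0.1, -0.9, 0], "delta_rot": [0, 0, 0.2], "grip": 0}, {"slide": [0.1, -0.9, 0], "delta_rot": [0, 0, 0.2], "grip": 0}, {"slide": [0.1, -0.9, 0], "delta_rot": [0, 0, 0.2], "grip": 0}]}}

```text
time_s: 12.3
ee_pos: [0.5155, 0.1646, 0.1112]
tcp_rot: [-2.394, -2.034, 0.0]
wrist_force: [0.0, 0.7, 0.5]
gripper_width: 0.229
grip_force: 58.9
```

>>> {"fn": "jog_arm", "kwargs": {"deltas": [{"slide": [0.1, -0.9, 0], "delta_rot": [0, 0, 0.2], "grip": 0}, {"slide": [0.1, -0.9, 0], "delta_rot": [0, 0, 0], "grip": 0}, {"slide": [0.1, -0.9, 0], "delta_rot": [0, 0, 0], "grip": 0}, {"slide": [0.1, -0.8, 0], "delta_rot": [0, 0, 0], "grip": 0}, {"slide": [0, -0.6, 0], "delta_rot": [0, 0, 0], "grip": 0}, {"slide": [0, -0.2, 0], "delta_rot": [0, 0, 0], "grip": 0}, {"slide": [0, 0, 0], "delta_rot": [0, 0, 0], "grip": 0}, {"slide": [0, 0, 0], "delta_rot": [0, 0, 0], "grip": 0}]}}

```text
time_s: 13.1
ee_pos: [0.5276, 0.0373, 0.111]
tcp_rot: [-2.373, -2.057, -0.0]
wrist_force: [-0.1, 1.0, -0.4]
gripper_width: 0.232
grip_force: 58.9
```

>>> {"fn": "jog_arm", "kwargs": {"deltas": [{"slide": [0.03, -0.03, -0.6], "delta_rot": [0, 0, 0], "grip": 0}, {"slide": [0, 0, -0.6], "delta_rot": [0, 0, 0], "grip": 0}, {"slide": [0, 0, -0.4], "delta_rot": [0, 0, 0], "grip": 0}, {"slide": [0, 0, -0.2], "delta_rot": [0, 0, 0], "grip": 0}, {"slide": [0, 0, -0.1], "delta_rot": [0, 0, 0], "grip": 0}, {"slide": [0, 0, -0.05], "delta_rot": [0, 0, 0], "grip": 0}, {"slide": [0, 0, 0], "delta_rot": [0, 0, 0], "grip": 0}, {"slide": [0, 0, 0], "delta_rot": [0, 0, 0], "grip": 0}]}}

```text
time_s: 13.9
ee_pos: [0.5293, 0.0357, 0.0531]
tcp_rot: [2.373, 2.057, 0.001]
wrist_force: [0.4, 0.4, -0.6]
gripper_width: 0.235
grip_force: 58.9
```

>>> {"fn": "jog_arm", "kwargs": {"deltas": [{"slide": [-0.02, 0.02, -0.05], "delta_rot": [0, 0, 0], "grip": 0}, {"slide": [0, 0, -0.05], "delta_rot": [0, 0, 0], "grip": 0}, {"slide": [0, 0, 0], "delta_rot": [0, 0, 0], "grip": 0}, {"slide": [0, 0, 0], "delta_rot": [0, 0, 0], "grip": 0}]}}

```text
time_s: 14.3
ee_pos: [0.5285, 0.0363, 0.0504]
tcp_rot: [2.374, 2.057, 0.001]
wrist_force: [-1.8, -0.1, 5.7]
gripper_width: 0.232
grip_force: 59.5
```

>>> {"fn": "jog_arm", "kwargs": {"deltas": [{"slide": [0, 0, 0.03], "delta_rot": [0, 0, 0], "grip": 35}, {"slide": [0, 0, 0], "delta_rot": [0, 0, 0], "grip": 45}, {"slide": [0, 0, 0], "delta_rot": [0, 0, 0], "grip": 60}, {"slide": [0, 0, 0.2], "delta_rot": [0, 0, 0], "grip": 70}, {"slide": [0, 0, 0.7], "delta_rot": [0, 0, 0], "grip": 70}, {"slide": [0, 0, 1], "delta_rot": [0, 0, 0], "grip": 70}, {"slide": [0.3, 0.8, 0.7], "delta_rot": [0, 0, 0.2], "grip": 70}, {"slide": [0.4, 1, 0], "delta_rot": [0, 0, 0.35], "grip": 70}, {"slide": [0.4, 1, 0], "delta_rot": [0, 0, 0], "grip": 70}, {"slide": [0.4, 1, 0], "delta_rot": [0, 0, 0], "grip": 70}]}}

```text
time_s: 15.3
ee_pos: [0.5737, 0.1514, 0.1292]
tcp_rot: [2.314, 2.124, 0.001]
wrist_force: [0.7, -0.0, 0.5]
gripper_width: 0.701
grip_force: 0.0
```

>>> {"fn": "jog_arm", "kwargs": {"deltas": [{"slide": [0.4, 1, 0], "delta_rot": [0, 0, 0], "grip": 50}, {"slide": [0, 0, 0], "delta_rot": [0, 0, 0], "grip": 50}, {"slide": [0, 0, 0], "delta_rot": [0, 0, 0], "grip": 50}]}}

```text
time_s: 15.6
ee_pos: [0.5849, 0.1807, 0.1283]
tcp_rot: [2.312, 2.127, -0.001]
wrist_force: [0.9, -0.2, -0.8]
gripper_width: 0.503
grip_force: 0.0
```

```bash
python3 -c "
from ov import *
overlay('c3.png',third=(.045,-.045),win=(150,155,290,270)); s=arm.sense(); print(s['ee_pos'],s['tcp_rot'])"
```

```text
[0.58469951 0.17993142 0.12821005] [-2.31351630e+00 -2.12533373e+00  1.64712303e-03]
```

View pics/c3.png

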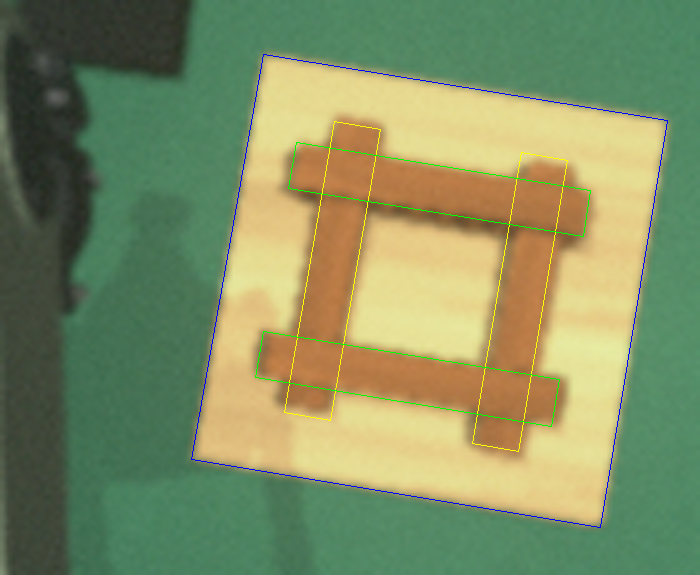

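Both slats match their outlines (rows about 190 and 375) to within 1–2 mm. Next I lower the half-open fingers beside the board's +y edge.

>>> {"fn": "jog_arm", "kwargs": {"deltas": [{"slide": [0, 0, -1], "delta_rot": [0, 0, 0], "grip": 50}, {"slide": [0, 0, -1], "delta_rot": [0, 0, 0], "grip": 50}, {"slide": [0, 0, -1], "delta_rot": [0, 0, 0], "grip": 50}, {"slide": [0, 0, -0.7], "delta_rot": [0, 0, 0], "grip": 50}, {"slide": [0, 0, -0.35], "delta_rot": [0, 0, 0], "grip": 50}, {"slide": [0, 0, -0.1], "delta_rot": [0, 0, 0], "grip": 50}, {"slide": [-0.03, -0.3, 0], "delta_rot": [0, 0, 0], "grip": 50}, {"slide": [-0.025, -0.3, 0], "delta_rot": [0, 0, 0], "grip": 50}, {"slide": [-0.017, -0.2, 0], "delta_rot": [0, 0, 0], "grip": 50}, {"slide": [0, 0, 0], "delta_rot": [0, 0, 0], "grip": 50}]}}

```text
time_s: 16.65
ee_pos: [0.5837, 0.1552, 0.005]
tcp_rot: [2.315, 2.122, 0.002]
wrist_force: [0.0, 0.8, 0.4]
gripper_width: 0.501
grip_force: 0.0
```

>>> {"fn": "jog_arm", "kwargs": {"deltas": [{"slide": [-0.008, -0.1, 0], "delta_rot": [0, 0, 0], "grip": 50}, {"slide": [-0.008, -0.1, 0], "delta_rot": [0, 0, 0], "grip": 50}, {"slide": [-0.008, -0.1, 0], "delta_rot": [0, 0, 0], "grip": 50}, {"slide": [-0.008, -0.1, 0], "delta_rot": [0, 0, 0], "grip": 50}, {"slide": [-0.008, -0.1, 0], "delta_rot": [0, 0, 0], "grip": 50}, {"slide": [-0.008, -0.1, 0], "delta_rot": [0, 0, 0], "grip": 50}, {"slide": [-0.008, -0.1, 0], "delta_rot": [0, 0, 0], "grip": 50}, {"slide": [-0.008, -0.1, 0], "delta_rot": [0, 0, 0], "grip": 50}, {"slide": [-0.008, -0.1, 0], "delta_rot": [0, 0, 0], "grip": 50}, {"slide": [-0.008, -0.1, 0], "delta_rot": [0, 0, 0], "grip": 50}]}}

```text
time_s: 17.65
ee_pos: [0.5805, 0.1262, 0.0039]
tcp_rot: [-2.314, -2.125, -0.0]
wrist_force: [-0.8, 4.8, 0.4]
gripper_width: 0.504
grip_force: 2.0
```

>>> {"fn": "jog_arm", "kwargs": {"deltas": [{"slide": [-0.013, -0.15, 0], "delta_rot": [0, 0, 0], "grip": 50}, {"slide": [-0.013, -0.15, 0], "delta_rot": [0, 0, 0], "grip": 50}, {"slide": [-0.013, -0.15, 0], "delta_rot": [0, 0, 0], "grip": 50}, {"slide": [-0.013, -0.15, 0], "delta_rot": [0, 0, 0], "grip": 50}, {"slide": [-0.013, -0.15, 0], "delta_rot": [0, 0, 0], "grip": 50}, {"slide": [-0.013, -0.15, 0], "delta_rot": [0, 0, 0], "grip": 50}, {"slide": [-0.013, -0.15, 0], "delta_rot": [0, 0, 0], "grip": 50}, {"slide": [-0.013, -0.15, 0], "delta_rot": [0, 0, 0], "grip": 50}, {"slide": [-0.013, -0.15, 0], "delta_rot": [0, 0, 0], "grip": 50}, {"slide": [-0.013, -0.15, 0], "delta_rot": [0, 0, 0], "grip": 50}]}}

```text
time_s: 18.65
ee_pos: [0.5766, 0.0809, 0.0039]
tcp_rot: [2.314, 2.125, -0.0]
wrist_force: [0.3, 3.4, -0.4]
gripper_width: 0.501
grip_force: 1.8
```

```bash
python3 - <<'E'
from h import *
snap('side','s2.png'); f=cv2.imread('pics/s2.png')[150:290,180:390]
cv2.imwrite('pics/s2c.png',cv2.resize(f,None,fx=3.5,fy=3.5,interpolation=cv2.INTER_CUBIC))
E
```

```text
(no output)
```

View pics/s2c.png

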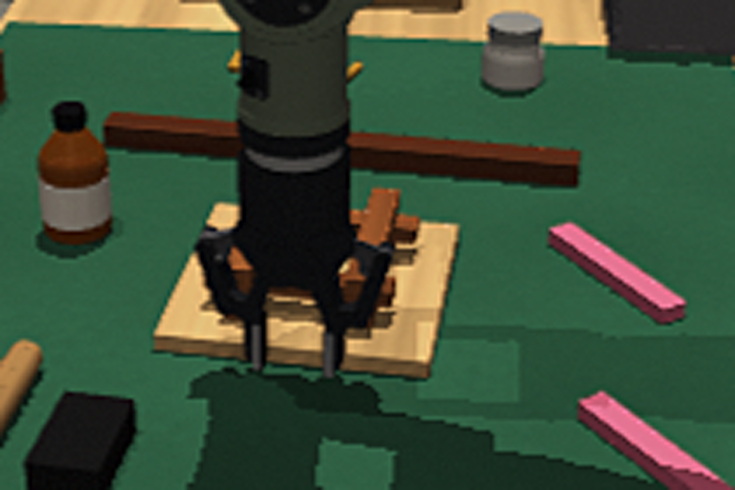

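The fingers push squarely on the board edge (side crop about (255,370) and (330,370)). The crib is standing and the way is clear.

>>> {"fn": "jog_arm", "kwargs": {"deltas": [{"slide": [-0.013, -0.15, 0], "delta_rot": [0, 0, 0], "grip": 50}, {"slide": [-0.013, -0.15, 0], "delta_rot": [0, 0, 0], "grip": 50}, {"slide": [-0.013, -0.15, 0], "delta_rot": [0, 0, 0], "grip": 50}, {"slide": [-0.013, -0.15, 0], "delta_rot": [0, 0, 0], "grip": 50}, {"slide": [-0.013, -0.15, 0], "delta_rot": [0, 0, 0], "grip": 50}, {"slide": [-0.013, -0.15, 0], "delta_rot": [0, 0, 0], "grip": 50}, {"slide": [-0.013, -0.15, 0], "delta_rot": [0, 0, 0], "grip": 50}, {"slide": [-0.013, -0.15, 0], "delta_rot": [0, 0, 0], "grip": 50}, {"slide": [-0.013, -0.15, 0], "delta_rot": [0, 0, 0], "grip": 50}, {"slide": [-0.013, -0.15, 0], "delta_rot": [0, 0, 0], "grip": 50}]}}

```text
time_s: 19.7
ee_pos: [0.5727, 0.0359, 0.0039]
tcp_rot: [-2.314, -2.125, 0.0]
wrist_force: [0.0, 4.5, -0.9]
gripper_width: 0.502
grip_force: 1.9
```

>>> {"fn": "jog_arm", "kwargs": {"deltas": [{"slide": [-0.013, -0.15, 0], "delta_rot": [0, 0, 0], "grip": 50}, {"slide": [-0.013, -0.15, 0], "delta_rot": [0, 0, 0], "grip": 50}, {"slide": [-0.013, -0.15, 0], "delta_rot": [0, 0, 0], "grip": 50}, {"slide": [-0.013, -0.15, 0], "delta_rot": [0, 0, 0], "grip": 50}, {"slide": [-0.013, -0.15, 0], "delta_rot": [0, 0, 0], "grip": 50}, {"slide": [-0.013, -0.15, 0], "delta_rot": [0, 0, 0], "grip": 50}, {"slide": [-0.013, -0.15, 0], "delta_rot": [0, 0, 0], "grip": 50}, {"slide": [-0.013, -0.15, 0], "delta_rot": [0, 0, 0], "grip": 50}, {"slide": [-0.013, -0.15, 0], "delta_rot": [0, 0, 0], "grip": 50}, {"slide": [-0.008, -0.1, 0], "delta_rot": [0, 0, 0], "grip": 50}]}}

```text
time_s: 20.7
ee_pos: [0.5689, -0.0077, 0.0038]
tcp_rot: [-2.314, -2.125, 0.0]
wrist_force: [0.6, 4.4, 0.3]
gripper_width: 0.496
grip_force: 1.9
```

>>> {"fn": "jog_arm", "kwargs": {"deltas": [{"slide": [-0.006, -0.07, 0], "delta_rot": [0, 0, 0], "grip": 50}, {"slide": [-0.006, -0.07, 0], "delta_rot": [0, 0, 0], "grip": 50}, {"slide": [-0.004, -0.05, 0], "delta_rot": [0, 0, 0], "grip": 50}, {"slide": [-0.004, -0.05, 0], "delta_rot": [0, 0, 0], "grip": 50}]}}

```text
time_s: 21.1
ee_pos: [0.5684, -0.0144, 0.0039]
tcp_rot: [-2.314, -2.125, 0.0]
wrist_force: [0.1, 4.4, -1.6]
gripper_width: 0.499
grip_force: 1.9
```

>>> {"fn": "jog_arm", "kwargs": {"deltas": [{"slide": [-0.004, -0.05, 0], "delta_rot": [0, 0, 0], "grip": 50}, {"slide": [-0.004, -0.05, 0], "delta_rot": [0, 0, 0], "grip": 50}, {"slide": [0, 0, 0], "delta_rot": [0, 0, 0], "grip": 50}]}}

```text
time_s: 21.4
ee_pos: [0.5681, -0.0177, 0.0039]
tcp_rot: [2.314, 2.125, -0.0]
wrist_force: [0.3, 1.8, -1.6]
gripper_width: 0.496
grip_force: 1.4
```

>>> {"fn": "jog_arm", "kwargs": {"deltas": [{"slide": [-0.004, -0.05, 0], "delta_rot": [0, 0, 0], "grip": 50}, {"slide": [-0.004, -0.05, 0], "delta_rot": [0, 0, 0], "grip": 50}, {"slide": [-0.004, -0.05, 0], "delta_rot": [0, 0, 0], "grip": 50}, {"slide": [-0.004, -0.05, 0], "delta_rot": [0, 0, 0], "grip": 50}]}}

```text
time_s: 21.8
ee_pos: [0.5676, -0.0235, 0.0039]
tcp_rot: [-2.314, -2.125, 0.0]
wrist_force: [0.4, 3.6, -1.3]
gripper_width: 0.501
grip_force: 1.8
```

>>> {"fn": "jog_arm", "kwargs": {"deltas": [{"slide": [-0.004, -0.05, 0], "delta_rot": [0, 0, 0], "grip": 50}, {"slide": [-0.004, -0.05, 0], "delta_rot": [0, 0, 0], "grip": 50}]}}

```text
time_s: 22.0
ee_pos: [0.5674, -0.0265, 0.0039]
tcp_rot: [-2.314, -2.125, 0.0]
wrist_force: [0.7, 4.3, -1.1]
gripper_width: 0.503
grip_force: 1.8
```

>>> {"fn": "jog_arm", "kwargs": {"deltas": [{"slide": [-0.004, -0.05, 0], "delta_rot": [0, 0, 0], "grip": 50}, {"slide": [-0.004, -0.05, 0], "delta_rot": [0, 0, 0], "grip": 50}]}}

```text
time_s: 22.2
ee_pos: [0.5676, -0.0269, 0.0039]
tcp_rot: [-2.314, -2.121, -0.006]
wrist_force: [2.6, 14.6, -0.9]
gripper_width: 0.5
grip_force: 7.6
```

Batten contact, with the force up to 14.6 N. One gentle press more, then back off, lift and look.

>>> {"fn": "jog_arm", "kwargs": {"deltas": [{"slide": [0, -0.03, 0], "delta_rot": [0, 0, 0], "grip": 50}, {"slide": [0, 0, 0], "delta_rot": [0, 0, 0], "grip": 50}, {"slide": [0, 0, 0], "delta_rot": [0, 0, 0], "grip": 50}]}}

```text
time_s: 22.5
ee_pos: [0.5676, -0.0269, 0.0039]
tcp_rot: [-2.312, -2.121, -0.007]
wrist_force: [1.5, 14.4, -0.8]
gripper_width: 0.502
grip_force: 7.0
```

>>> {"fn": "jog_arm", "kwargs": {"deltas": [{"slide": [0.004, 0.05, 0], "delta_rot": [0, 0, 0], "grip": 50}, {"slide": [0.02, 0.2, 0], "delta_rot": [0, 0, 0], "grip": 50}, {"slide": [0.04, 0.6, 0], "delta_rot": [0, 0, 0], "grip": 50}, {"slide": [0, 0.9, 0], "delta_rot": [0, 0, 0], "grip": 50}, {"slide": [0, 0.5, 0.8], "delta_rot": [0, 0, 0], "grip": 50}, {"slide": [0, 0.5, 1], "delta_rot": [0, 0, 0], "grip": 50}, {"slide": [0, 0.9, 1], "delta_rot": [0, 0, 0], "grip": 50}, {"slide": [0, 1, 1], "delta_rot": [0, 0, 0], "grip": 50}, {"slide": [0, 1, 0], "delta_rot": [0, 0, 0], "grip": 50}, {"slide": [0, 0, 0], "delta_rot": [0, 0, 0], "grip": 50}]}}

```text
time_s: 23.5
ee_pos: [0.5706, 0.1415, 0.1201]
tcp_rot: [2.308, 2.127, 0.005]
wrist_force: [0.1, -0.7, -0.5]
gripper_width: 0.5
grip_force: 0.0
```

```bash
python3 - <<'E'
from ov import *
# expected board centre: batten face + 100 mm
b=np.array([.5738,-.2557]); d=np.array([.9963,-.0854]); n=np.array([.0854,.9963])
B=np.array([.5676,-.0269])
c=b+n*.115+d*((B-b)@d)
print(c)
overlay('c4.png',c=tuple(c),deg=-4.9,win=(240,140,380,260),third=(.045,-.045))
s=up(snap('top')); H=hsv(s); h,sa,v=[H[...,i].astype(int) for i in range(3)]
m=(sa<122)&(h<40)&(v>150); R=np.zeros_like(m);R[150*4:265*4,255*4:385*4]=1
for r in rects(s,m&R,.015,3000): print(r)
print(arm.sense()['wrist_force'])
E
```

```text
[ 0.55799957 -0.1389293 ]
([564.7, -138.9], [202.2, 201.8], -4.9, [0.5625, -0.1377], [1222.0, 875.0])
([564.0, -139.8], [73.2, 64.7], 84.4, [0.5635, -0.1391], [1225.0, 873.0])
[ 0.33643364 -0.42994358 -0.30806446]
```

View pics/c4.png

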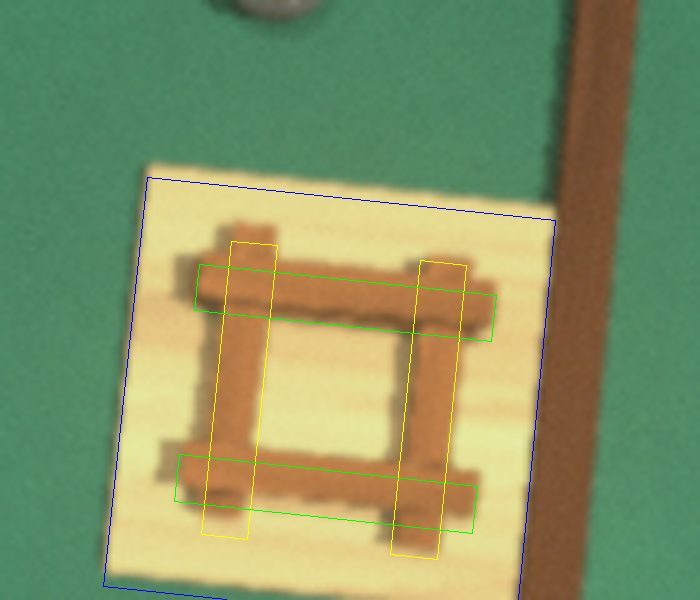

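The board edge is flush along the batten: both measure −4.9°, with no green showing between them. The three-layer crib stands square on it. Handing in.

```bash
python3 -c "
from workcell import arm
print(arm.job_done())"
```

```text
the job is handed in; nothing more can be done
None
```

I laid both loose slats as the third layer, each above a bottom slat to within about 2 mm, then pushed the board flush against the batten with the crib standing, and handed the job in at about 24 s; the hand-in gave no verdict.

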